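# Unstack the sewing things onto their cork places

## Task

Take the stack of sewing things apart and set each on its own cork place: the darning egg standing upright on the table inside the cork ring, the glass bowl upright in the middle of the round mat, the bobbin case flat on the shorter oblong mat and the button box flat on the longer oblong mat, both centred and lined up with their mats. Set everything down carefully, dropping nothing, and leave the sewing gauge and the thread spool where they are.

Things in the scene. Friction and masses are not known exactly. Their poses are not given: they have to be found in the camera images.
- darning_egg_mid (a point): Pale maple darning egg standing on its flat foot: 54 mm tall, 41 mm across at its widest (at mid-height), foot 26 mm across; it stands at one end of the bobbin case's top. Point: on its axis, 27 mm above its foot; z up along the egg.
- bead_bowl_mid (a point): Empty clear-glass bead bowl with nearly upright sides: 50 mm across at the rim, 34 mm tall, foot 38 mm across, wall 3 mm; it stands at the other end of the bobbin case's top, 54 mm from the egg centre to centre. Point: on its axis, 17 mm above its foot; z up.
- bobbin_case_mid (a point): Black plastic bobbin case, an oblong 100 mm (x) by 46 mm (y) by 26 mm tall, with a grey tray front on its -x end (the tray stays shut; its little pull stands out 4 mm there). Lies flat on the button box, within 8 mm of the middle and within 5 degrees of parallel. Point: its centre, half-way up; x along its length, z up.
- button_box_mid (a point): Frosted whitish plastic button box with its lid clipped on, an oblong 140 mm (x) by 62 mm (y, at the lid; 58 mm below it) by 40 mm tall (lid: the upper 10 mm; the lid stays on), small grey clips on its short ends. It stands on the table and carries the whole stack (top of the egg 120 mm above the table). Point: its centre, half-way up; x along its length, z up.
- cork_ring: Place of the darning egg: a flat cork ring fixed to the table, 80 mm outside, with a 48 mm hole, 5 mm thick; the egg stands on the table inside the hole. Origin: centre of its underside, on the table top (height 0); z up.
- round_mat: Place of the glass bowl: a round cork mat (no hole) fixed to the table, 72 mm across, 4 mm thick. Origin: centre of its underside, on the table top (height 0); z up.
- short_mat: Place of the bobbin case: the shorter oblong cork mat, fixed to the table, 110 mm (x) by 56 mm (y), 4 mm thick. Origin: centre of its underside, on the table top (height 0); x along its length, z up.
- long_mat: Place of the button box: the longer oblong cork mat, fixed to the table, 152 mm (x) by 74 mm (y), 4 mm thick. Origin: centre of its underside, on the table top (height 0); x along its length, z up.
- gauge_bar_mid (a point): Bystander: chrome sewing gauge bar lying loose on the table on the far side, 150 mm (x) by 22 mm by 4 mm with a 7 mm tall slider. Point: its centre. Leave alone.
- thread_spool_mid (a point): Bystander: thread spool standing loose on the table on the far side, 44 mm across, 50 mm tall. Point: its centre, half-way up. Leave alone.
Mind the look-alikes: they are no part of the job. What is shaped like the part that bears bead_bowl_mid but blue or pink is not meant.

How it is judged:
By the outcome, as a careful person would: the job done as asked, in the order asked, and still so for the second after the job is handed in, with the robot touching nothing.
It also fails if it takes over 144 s, if anything falls off the work surface, if the arm or the gripper's body presses on something with over 40 N, if the wrist force passes 120 N, or if a joint passes its speed limit or range.

## Robot

A 6-joint arm with a two-finger parallel gripper is mounted at the origin on the work surface. World frame = base frame: x ahead of the robot, y to its left, z up, the work surface at z = 0. Lengths are in mm, angles in rad, forces in N, time in s.
With the tool pointing down it reaches from about 350 to 775 mm from the base axis. Payload 7.3 kg.
Tool frame: the origin (TCP) lies at the very end of the fingers, on their centre line; the grasp point (between the pads) lies 19 mm behind it; z points along the fingers, y is the line along which they close (so a half turn about z gives the same grasp; the last joint's range is limited). The gripper opens to 92 mm and grips with 3 to 60 N. Pads are 19 mm wide; open, the fingers measure 130 mm over their backs; the gripper's body (75 mm by 190 mm) begins 47 mm behind the grasp point.
Start: joints at [-0.146, 0.342, 1.524, -0, 1.275, -0.146], TCP at [525.019, 0.019, 226.741] pointing down, gripper open.
Joint ranges: [-2.53, 2.53], [-0.77, 2.02], [0.04, 2.7], [-1, 4.14], [0.28, 2.66], [-3.11, 3.11]. Speed limits (rad/s): [2.57, 2.57, 3.14, 3.14, 3.14, 3.14].

## Interface

Orientations are given as [roll, pitch, yaw] about the fixed x, y, z axes, in that order (R = Rz(yaw) Ry(pitch) Rx(roll)).
In Python, from plant import get_obs, capture, close_job gives the robot as it stands. The module is installed in compiled form; this text tells all that it offers.
- The arm moves only by the shell command python3 -m handwheel 'ROWS'. ROWS is JSON, a list of rows, each a list of 3 entries, a list of its own where there are three numbers: the turn, a rotation vector about the tool's x, y, z in degrees, then the shift along the tool's x, y, z in m, then the opening, from 0 (shut) to 1 (fully open). A call has 1 to 12 rows; each row is the pose to reach, as a shift and turn from the pose commanded when the call began, along the tool's axes at that moment; what a row does not reach only later rows make up. A row lasts 1/10 s, in which the tool goes at most 50 mm and 8.59 degrees, less where a joint would pass 70% of its speed; a pose out of reach is approached as far as the arm can. A call with a gripper value outside its range is refused whole. The fingers move at their own pace and stop on an object; the grip force is fixed at half the most. Time passes only in rows, so rows that repeat a pose let the fingers close. It gives the time, the measured TCP pose, the force, the opening and the grip force at its end, in the units of the state.
- get_obs(): the state, without advancing time (a new reading comes with each control period).
- capture(name): name is "scene" or "side" or "wrist"; returns a dict with "image" (400x640x3 uint8, red, green, blue), "depth" (400x640 float32, mm along the optical axis (not along the pixel's ray), 0 where there is no reading), "fx", "fy", "cx", "cy" (pixels), "k1" (the pictures are not rectified: a ray, as slopes to the right and down, at radius r is drawn at 1 + k1 r^2 times it, then the intrinsics apply), "camera_from_world" (4x4, takes a point from world to camera coordinates). Camera axes: x right, y down, z forward; pixel columns grow to the right and rows downward; lengths in mm; the calibration is good to about 2 mm. A picture is of the moment at which its call begins.
- close_job(): hands the job in; it is judged then, once.
The state is a dict: "time": time; "joint_positions": joint angles; "dq": joint speeds; "tau": joint torques, N m; "tool_pos": TCP position; "tcp_rot": TCP orientation; "contact_force": force on the tool from outside, world axes, zero at the start; "moment": the same for the moment, N m; "grip_width": finger opening in mm; "finger_force": force on a finger pad.
Only numpy, scipy, OpenCV 4.12 (cv2) and the standard library are available. Lean on these libraries where they do the work, as an engineer would, in place of code of your own. Each camera call takes 0.05 s, during which the arm holds its last target. There are 200 camera calls.

## Working session

There is one attempt and no reset: what is moved stays moved. The work goes in short steps, Python scripts to look and compute and a shell command to move; the robot and the scene stay as the last step left them, time stands still between calls to the robot, and variables do not carry over. Pictures are saved under pics/ and viewed, at most 14 in all, crops included, and the job is handed in when it is done.

```bash
mkdir -p pics
cat > h.py <<'E'
import numpy as np, cv2, pickle
from plant import get_obs, capture
def snap(n,f):
    c=capture(n); pickle.dump(c,open(f'pics/{f}.pkl','wb')); cv2.imwrite(f'pics/{f}.png',c['image'][:,:,::-1]); return c
def load(f): return pickle.load(open(f'pics/{f}.pkl','rb'))
def ray(c,px):
    px=np.atleast_2d(np.asarray(px,float)); K=np.array([[c['fx'],0,c['cx']],[0,c['fy'],c['cy']],[0,0,1]])
    d=cv2.undistortPoints(px.reshape(-1,1,2),K,np.array([c['k1'],0,0,0.])).reshape(-1,2)
    T=c['camera_from_world']; R=T[:3,:3]; o=-R.T@T[:3,3]
    return o,np.c_[d,np.ones(len(d))]@R
def onplane(c,px,z):
    o,d=ray(c,px); return o+d*((z-o[2])/d[:,2])[:,None]
def proj(c,P):
    P=np.atleast_2d(P)@c['camera_from_world'][:3,:3].T+c['camera_from_world'][:3,3]
    s=P[:,:2]/P[:,2:]; s=s*(1+c['k1']*(s**2).sum(1))[:,None]
    return s*[c['fx'],c['fy']]+[c['cx'],c['cy']]
def depthpt(c,px):
    px=np.atleast_2d(np.asarray(px)).astype(int); z=c['depth'][px[:,1],px[:,0]]
    o,d=ray(c,px); return o+d*z[:,None]
E
python3 - <<'E'
from h import *
for n in('scene','side','wrist'):
    c=snap(n,n+'0'); T=c['camera_from_world'];print(n,c['fx'],c['k1'],-T[:3,:3].T@T[:3,3],T[2,:3])
o=get_obs();print(o)
E
```

```text
scene 441.044880219464 0.018785229794291185 [1048.86953583 -176.46690351  857.18242187] [-0.52860009  0.16822733 -0.83203456]
side 412.083751440121 0.00707611771525447 [ 108.36068032 -468.98833262  532.63376393] [ 0.57364429  0.59982068 -0.55780587]
wrist 342.4017678573586 0.009586273686779686 [524.68393569  82.03196013 384.16194329] [-0.00121632 -0.29959407 -0.95406599]
{'time': 0.15, 'joint_positions': array([-1.46037426e-01,  3.42546474e-01,  1.52476645e+00, -1.82319311e-05,
        1.27538614e+00, -1.45974384e-01]), 'dq': array([ 0.0012657 , -0.00327562, -0.00218348, -0.00022658, -0.0004814 ,
        0.00051997]), 'tau': array([ 7.52666965e-04, -4.31470585e+01, -2.44352603e+01,  7.18239485e-02,
        5.38185902e-02, -1.32920518e-04]), 'tool_pos': array([5.24712392e+02, 3.93053191e-02, 2.26223891e+02]), 'tcp_rot': array([-3.14049547e+00, -1.43684117e-04,  1.57073852e+00]), 'contact_force': array([ 0.25642576, -0.57068774, -0.21305516]), 'moment': array([-0.0195767 ,  0.01083292, -0.03189025]), 'finger_force': 0.0, 'grip_width': 91.66410111551241}
```

View pics/scene0.png

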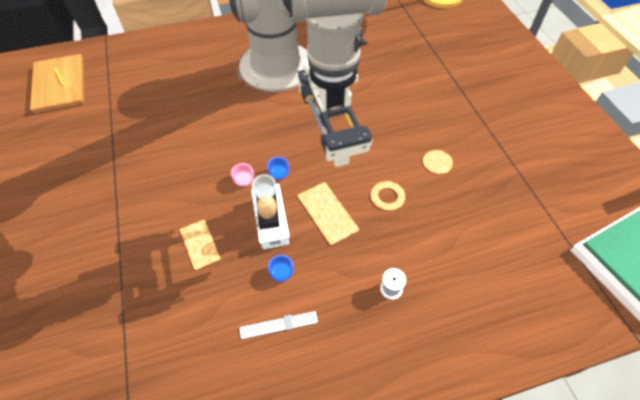

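View pics/side0.png

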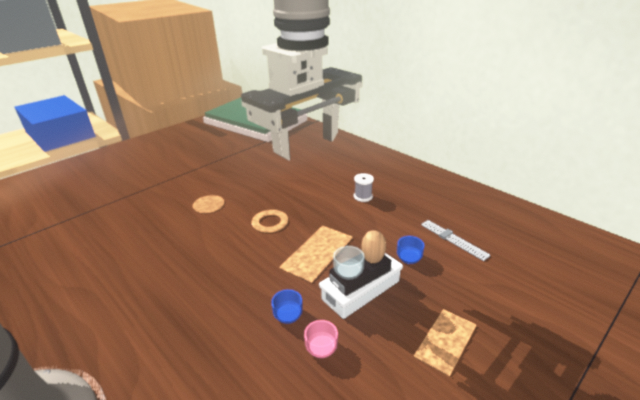

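View pics/wrist0.png

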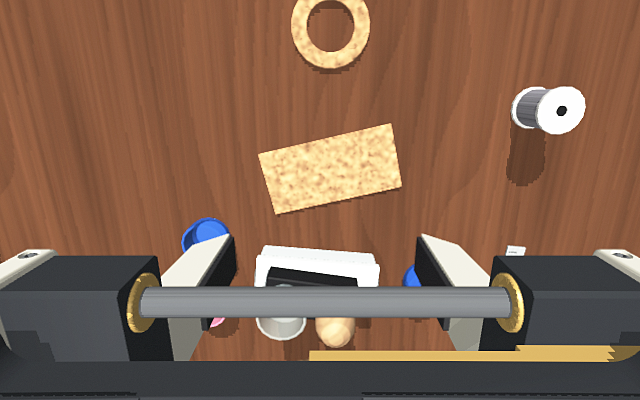

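Run:
```python
from h import *
for n in('scene','side','wrist'):
    c=load(n+'0'); print(n,proj(c,[[525,0,226.7],[525,0,0],[600,0,0],[525,-100,0]]).round(0).tolist()); print(c['camera_from_world'].round(3).tolist())
c=load('scene0');s=load('side0');w=load('wrist0')
print('scene d',depthpt(c,[(388,183),(437,161),(328,212),(201,244),(267,205),(264,181),(278,165),(281,266),(243,172),(278,325),(394,275)]).round(0).tolist())
print('side d',depthpt(s,[(257,222),(208,204),(317,252),(446,341),(373,235)]).round(0).tolist())
```

```text
scene [[331.0, 143.0], [330.0, 208.0], [341.0, 235.0], [288.0, 219.0]]
[[0.3, 0.954, 0.002, -148.531], [0.794, -0.249, -0.555, -401.145], [-0.529, 0.168, -0.832, 1297.324], [0.0, 0.0, 0.0, 1.0]]
side [[307.0, 148.0], [312.0, 251.0], [338.0, 234.0], [349.0, 276.0]]
[[0.713, -0.701, -0.02, -395.248], [-0.403, -0.386, -0.83, 304.386], [0.574, 0.6, -0.558, 516.255], [0.0, 0.0, 0.0, 1.0]]
wrist [[326.0, 255.0], [326.0, 162.0], [391.0, 162.0], [326.0, 242.0]]
[[1.0, -0.0, -0.001, -524.2], [0.0, -0.954, 0.3, -36.94], [-0.001, -0.3, -0.954, 391.73], [0.0, 0.0, 0.0, 1.0]]
scene d [[499.0, 154.0, 1.0], [474.0, 294.0, 3.0], [538.0, -9.0, 6.0], [530.0, -298.0, 1.0], [549.0, -143.0, 113.0], [463.0, -133.0, 79.0], [373.0, -85.0, 8.0], [635.0, -145.0, 3.0], [367.0, -171.0, 6.0], [756.0, -181.0, 3.0], [742.0, 63.0, 47.0]]
side d [[503.0, 150.0, 7.0], [468.0, 291.0, 5.0], [527.0, -12.0, 4.0], [521.0, -304.0, 4.0], [528.0, -146.0, 119.0]]
```

```bash
cat >> h.py <<'E'
def cork(c,amin=150):
    v=cv2.cvtColor(c['image'],cv2.COLOR_RGB2HSV); r=c['image'].astype(int)
    m=((v[:,:,0]>10)&(v[:,:,0]<28)&(v[:,:,1]>60)&(r[:,:,0]>170)&(r[:,:,1]>115)).astype(np.uint8)*255
    m=cv2.morphologyEx(m,cv2.MORPH_CLOSE,np.ones((3,3)))
    cs=cv2.findContours(m,cv2.RETR_EXTERNAL,cv2.CHAIN_APPROX_NONE)[0]
    return [q[:,0,:] for q in cs if cv2.contourArea(q)>amin]
def rect(P):
    (x,y),(a,b),t=cv2.minAreaRect(P[:,:2].astype(np.float32))
    if a<b:a,b,t=b,a,t+90
    return round(x,1),round(y,1),round(a,1),round(b,1),round((t+90)%180-90,1)
E
python3 - <<'E'
from h import *
for n in('scene','side','wrist'):
    c=load(n+'0'); print(n)
    for q in cork(c):
        P=onplane(c,q,4); r=rect(P)
        if r[2]<200: print(q.mean(0).round(),r)
E
```

```text
scene
[ 98. 338.] (677.4, -516.7, 90.0, 33.9, 80.8)
[ 67. 265.] (496.8, -571.1, 192.8, 36.2, -88.8)
[ 81. 247.] (460.8, -539.3, 129.2, 16.9, 88.3)
[ 24. 234.] (393.5, -662.5, 69.2, 28.0, -89.6)
[ 76. 230.] (410.8, -557.8, 171.1, 38.1, -86.7)
[267. 206.] (479.1, -139.8, 53.4, 44.0, -13.9)
[ 74. 195.] (314.9, -558.2, 170.5, 61.7, -87.8)
[ 20. 170.] (199.9, -678.2, 95.9, 26.6, -87.7)
[ 36. 153.] (154.9, -647.2, 166.4, 50.4, -89.1)
[ 69. 113.] (31.1, -572.0, 195.2, 26.4, -88.1)
[ 11. 107.] (-33.7, -716.0, 56.7, 37.8, -87.0)
[389.  33.] (-43.2, 373.9, 167.4, 67.6, 87.6)
side
[445. 342.] (523.5, -301.9, 112.8, 56.6, 9.3)
[373. 244.] (621.8, -75.7, 94.8, 47.0, 35.1)
[316. 253.] (529.4, -10.1, 156.7, 77.0, 13.1)
[269. 220.] (528.5, 141.0, 83.8, 80.6, 17.5)
[208. 203.] (470.4, 295.5, 72.8, 71.2, -46.3)
wrist
[334. 329.] (536.1, -229.4, 47.6, 46.1, 0.1)
[331. 169.] (530.5, -9.1, 152.4, 74.8, 13.1)
[330.  29.] (529.3, 132.0, 78.9, 61.8, -0.0)
```

Run:
```python
import cv2
a=cv2.imread('pics/side0.png')[190:370,255:485]; b=cv2.imread('pics/scene0.png')[140:290,170:350]
import numpy as np
a=cv2.resize(a,(690,540)) ; b=cv2.resize(b,None,fx=3,fy=3)
cv2.imwrite('pics/crop_side.png',a)
```

```text
(no output)
```

View pics/crop_side.png

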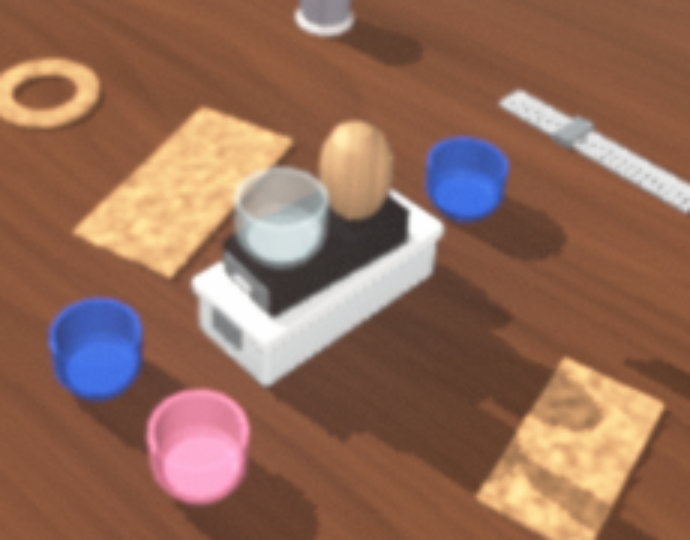

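The only egg is at side (373,245). Four things could be taken for the bowl: the clear one on the case at side (348,262), the blue ones at (287,306) and (410,250), and the pink one at (321,340). I choose the clear one, as the crop confirms. The long mat is at (316,253), the short mat at (445,342), the ring at (269,220) and the round mat at (208,203).

```bash
python3 -m handwheel '[[[0,0,90],[-0.14,-0.095,0],1],[[0,0,90],[-0.14,-0.095,0],1],[[0,0,90],[-0.14,-0.095,0],1],[[0,0,90],[-0.14,-0.095,0],1],[[0,0,90],[-0.14,-0.095,0],1],[[0,0,90],[-0.14,-0.095,0],1],[[0,0,90],[-0.14,-0.095,0],1],[[0,0,90],[-0.14,-0.095,0],1],[[0,0,90],[-0.14,-0.095,0],1],[[0,0,90],[-0.14,-0.095,0],1],[[0,0,90],[-0.14,-0.095,0],1],[[0,0,90],[-0.14,-0.095,0],1]]'
python3 - <<'E'
from h import *
c=snap('wrist','w1'); print(get_obs()['tool_pos'],get_obs()['tcp_rot'],get_obs()['joint_positions'])
for q in cork(c):
    P=onplane(c,q,4); r=rect(P)
    if r[2]<200: print(q.mean(0).round(),r)
E
```

```text
time: 1.35
tool_pos: [429.9, -139.9, 226.5]
tcp_rot: [-3.141, 0.0, -0.001]
contact_force: [-0.1, 0.6, 0.5]
grip_width: 91.9
finger_force: 0.0
[ 429.88436198 -139.9208529   226.56957217] [-3.14144901e+00  3.04250235e-04  1.77451942e-03] [-4.84470241e-01  2.08653422e-01  1.71104382e+00 -1.61565020e-05
  1.22223152e+00  1.08455711e+00]
[132. 312.] (233.8, 112.5, 67.0, 15.9, 0.7)
[330.  54.] (542.4, -141.9, 50.4, 47.1, -41.6)
[56. 66.] (529.5, 140.2, 79.2, 78.9, -52.2)
[480.  69.] (524.5, -300.4, 110.5, 56.8, 9.2)
[199.  67.] (528.1, -10.0, 147.7, 74.5, 13.2)
```

View pics/w1.png

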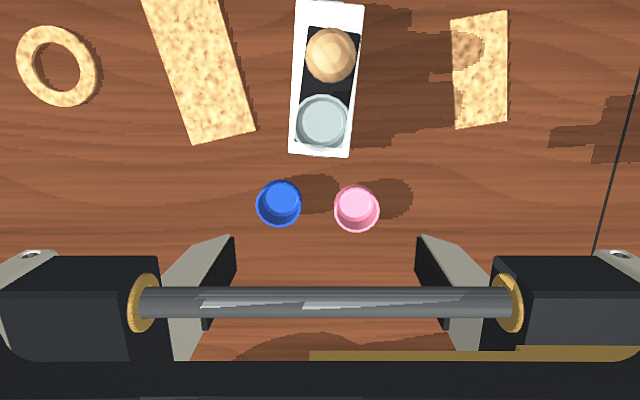

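The picture shows the egg at (330,55) and the clear bowl at (323,121) on the stack. The blue bowl (279,204) and pink bowl (357,208) are look-alikes. The ring is at (56,66), the long mat at (199,67) and the short mat at (480,69). I take a second view from higher for stereo.

```bash
python3 -m handwheel '[[[0,0,0],[0.03,0.0,-0.05],1],[[0,0,0],[0.03,0.0,-0.08],1],[[0,0,0],[0.03,0.0,-0.08],1],[[0,0,0],[0.03,0.0,-0.08],1]]'
python3 - <<'E'
from h import *
c=snap('wrist','w2'); print(get_obs()['tool_pos'])
for q in cork(c):
    P=onplane(c,q,4); r=rect(P)
    if r[2]<200: print(q.mean(0).round(),r)
E
```

```text
time: 1.8
tool_pos: [460.1, -140.0, 306.9]
tcp_rot: [3.141, -0.001, 0.002]
contact_force: [-0.1, 0.1, -1.2]
grip_width: 91.8
finger_force: 0.0
[ 459.51950724 -139.75765186  305.9367653 ]
[132. 311.] (207.2, 163.5, 84.5, 21.0, 0.5)
[515. 301.] (221.1, -432.9, 112.1, 25.8, 19.5)
[ 10. 141.] (466.5, 277.8, 72.1, 34.5, -15.8)
[329.  94.] (532.2, -142.8, 46.9, 46.8, 62.5)
[108.  94.] (529.9, 140.4, 79.4, 79.1, -89.8)
[449.  98.] (524.2, -300.1, 110.7, 57.0, 9.4)
[223.  90.] (530.5, -9.6, 153.0, 74.9, 12.9)
```

View pics/w2.png

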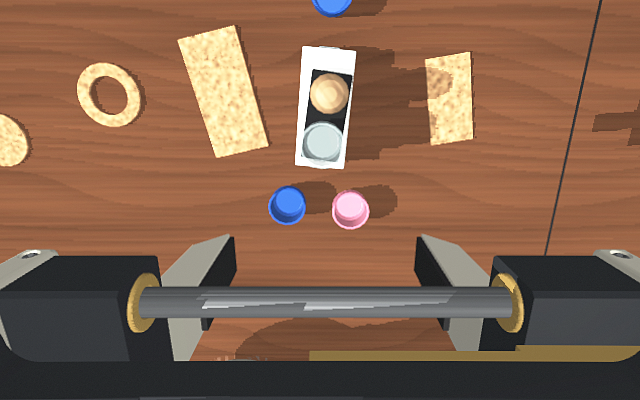

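```bash
cat >> h.py <<'E'
def tri(c1,p1,c2,p2):
    A=[];b=[]
    for c,p in((c1,p1),(c2,p2)):
        o,d=ray(c,p); d=d[0]/np.linalg.norm(d[0]); M=np.eye(3)-np.outer(d,d); A.append(M); b.append(M@o)
    return np.linalg.lstsq(np.vstack(A),np.hstack(b),rcond=None)[0].round(1)
def cmask(m,near,k=3,amin=60):
    m=m.astype(np.uint8)*255
    if k>1:m=cv2.morphologyEx(m,cv2.MORPH_OPEN,np.ones((k,k)))
    cs=[q[:,0,:] for q in cv2.findContours(m,cv2.RETR_EXTERNAL,cv2.CHAIN_APPROX_NONE)[0] if cv2.contourArea(q)>amin]
    return min(cs,key=lambda q:np.linalg.norm(q.mean(0)-near))
def cen(q):
    m=cv2.moments(q.reshape(-1,1,2));return np.array([m['m10'],m['m01']])/m['m00']
E
python3 - <<'E'
from h import *
a,b=load('w1'),load('w2')
A,B=cork(a),cork(b)
pick=lambda Q,p:min(Q,key=lambda q:np.linalg.norm(q.mean(0)-p))
for n,p,q in(('egg',(330,54),(329,94)),('ring',(56,66),(108,94)),('short',(480,69),(449,98))):
    print(n,tri(a,cen(pick(A,p)),b,cen(pick(B,q))))
rr={}
for n,c,pe,pb,box in(('w1',a,(330,54),(323,121),(282,0,370,162)),('w2',b,(329,94),(323,143),(290,42,360,172))):
    im=c['image']; v=cv2.cvtColor(im,cv2.COLOR_RGB2HSV); S,V=v[:,:,1],v[:,:,2]
    reg=np.zeros(S.shape,bool); reg[box[1]:box[3],box[0]:box[2]]=1
    e=pick(cork(c),pe); print(n,'egg',onplane(c,[cen(e)],93)[0].round(1), rect(onplane(c,e,93)))
    w=cmask((S<25)&(V>215)&reg,(326,100),1); print(' box',rect(onplane(c,cv2.convexHull(w)[:,0],40)))
    k=(V<75)&reg; q=np.argwhere(k)[:,::-1]; 
    k=cmask(k|((np.hypot(*(np.indices(S.shape)[::-1]-np.array(pe)[:,None,None]))<15)),pe,1); print(' case',rect(onplane(c,cv2.convexHull(k)[:,0],66)))
    g=cmask((S>8)&(S<60)&(V>110)&(V<222)&reg,pb); h=cv2.convexHull(g)[:,0]; print(' bowl px',cv2.minEnclosingCircle(h), rect(onplane(c,h,100))); rr[n]=cv2.minEnclosingCircle(h)[0]
    big=cv2.resize(im[box[1]:box[3],box[0]:box[2],::-1],None,fx=3.5,fy=3.5,interpolation=cv2.INTER_NEAREST); cv2.polylines(big,[((h-[box[0],box[1]])*3.5).astype(int)],1,(0,0,255));cv2.polylines(big,[((cv2.convexHull(k)[:,0]-[box[0],box[1]])*3.5).astype(int)],1,(0,255,0)); cv2.imwrite(f'pics/c_{n}.png',big)
print('bowl',tri(a,rr['w1'],b,rr['w2']))
E
```

```text
egg [ 534.7 -141.9   97. ]
ring [530.6 139.2   5.7]
short [ 527.4 -295.2   16.8]
w1 egg [ 535.1 -141.6   93. ] (535.1, -141.4, 38.6, 36.0, -41.6)
 box (513.9, -137.9, 140.6, 62.1, -4.9)
 case (537.4, -143.7, 24.3, 22.4, 90.0)
 bowl px ((321.5, 124.0), 27.735456466674805) (482.8, -136.0, 41.3, 40.2, -7.9)
w2 egg [ 534.7 -142.2   93. ] (534.0, -142.1, 37.9, 37.7, 62.5)
 box (513.6, -137.6, 142.6, 62.2, -5.0)
 case (533.0, -143.8, 31.4, 30.0, -89.9)
 bowl px ((321.0, 146.0), 20.61562728881836) (475.1, -132.1, 43.7, 23.4, 58.6)
bowl [ 483.6 -136.1  118.2]
```

View pics/c_w1.png

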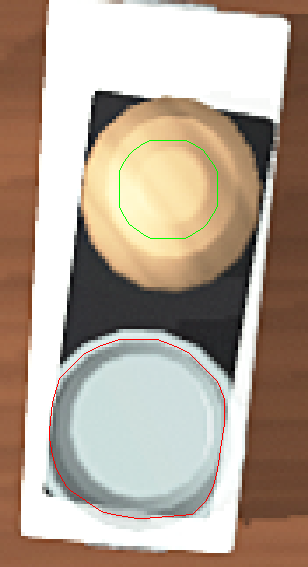

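Egg at (535,-142), its height triangulated at 97 mm at mid against 93 by the text. Box at (514,-138) with yaw -5°, and the bowl near (483,-136). I go for the egg now.

```bash
python3 -m handwheel '[[[0,0,6],[0.04,0.001,0.03],1],[[0,0,6],[0.075,0.002,0.06],1],[[0,0,6],[0.075,0.002,0.11],1],[[0,0,6],[0.075,0.002,0.16],1],[[0,0,6],[0.075,0.002,0.2],1],[[0,0,6],[0.075,0.002,0.22],1],[[0,0,6],[0.075,0.002,0.23],1],[[0,0,6],[0.075,0.002,0.23],1],[[0,0,6],[0.075,0.002,0.23],1]]'
python3 -m handwheel '[[[0,0,0],[0,0,0],0.5],[[0,0,0],[0,0,0],0.4],[[0,0,0],[0,0,0],0.3],[[0,0,0],[0,0,0],0.2],[[0,0,0],[0,0,0],0.1],[[0,0,0],[0,0,0],0],[[0,0,0],[0,0,0],0],[[0,0,0],[0,0,0],0],[[0,0,0],[0,0,0],0]]'
```

```text
time: 2.75
tool_pos: [535.4, -142.2, 77.4]
tcp_rot: [3.141, -0.001, -0.105]
contact_force: [-0.1, -0.7, -0.1]
grip_width: 92.3
finger_force: 0.0
time: 3.65
tool_pos: [535.0, -142.0, 76.8]
tcp_rot: [3.142, -0.0, -0.105]
contact_force: [-0.1, -1.1, 0.6]
grip_width: 39.4
finger_force: 30.0
```

```bash
cat >> h.py <<'E'
def rel(cmd,yaw,tgt):
    a=np.radians(yaw); d=np.array(tgt)-cmd
    return (np.array([[np.cos(a),np.sin(a),0],[np.sin(a),-np.cos(a),0],[0,0,-1]])@d).round(1)
E
python3 -m handwheel '[[[0,0,0],[0,0,-0.02],0],[[0,0,0],[0,0,-0.06],0],[[0,0,0],[0,0,-0.11],0],[[0,0,0],[0,0,-0.12],0],[[0,0,0],[0,0,-0.12],0]]'; python3 -c "
from h import *
print(rel([535,-142,196.7],-6,[530,140,196.7]))"
```

```text
time: 4.15
tool_pos: [536.0, -142.3, 198.7]
tcp_rot: [3.14, -0.004, -0.105]
contact_force: [0.3, 0.0, -1.1]
grip_width: 39.3
finger_force: 30.0
[ -34.4 -279.9    0. ]
```

```bash
python3 -m handwheel '[[[0,0,0],[-0.005,-0.04,0],0],[[0,0,0],[-0.011,-0.085,0],0],[[0,0,0],[-0.017,-0.13,0],0],[[0,0,0],[-0.022,-0.175,0],0],[[0,0,0],[-0.027,-0.22,0],0],[[0,0,0],[-0.032,-0.255,0.03],0],[[0,0,0],[-0.034,-0.275,0.06],0],[[0,0,0],[-0.0344,-0.28,0.09],0],[[0,0,0],[-0.0344,-0.28,0.11],0],[[0,0,0],[-0.0344,-0.28,0.11],0],[[0,0,0],[-0.0344,-0.28,0.11],0]]'
python3 - <<'E'
from h import *
c=snap('wrist','w3');snap('scene','s3');snap('side','d3');
for q in cork(c):
    r=rect(onplane(c,q,5)); 
    if r[2]<200: print(q.mean(0).round(),r)
E
```

```text
time: 5.25
tool_pos: [529.3, 139.9, 85.6]
tcp_rot: [3.141, 0.003, -0.105]
contact_force: [-0.5, -0.3, 0.6]
grip_width: 39.1
finger_force: 30.0
[325. 320.] (425.1, 151.3, 34.7, 6.9, 84.0)
[238. 308.] (446.0, 220.5, 45.9, 5.8, -6.9)
[107. 266.] (491.5, 310.2, 76.5, 27.8, -76.9)
[326. 271.] (478.7, 145.6, 66.9, 38.5, 84.0)
[431. 155.] (554.7, 63.0, 48.1, 9.6, 86.8)
[325. 196.] (534.8, 142.4, 85.4, 69.5, 83.1)
[528. 163.] (531.0, -8.4, 151.4, 75.7, 13.2)
[72. 12.] (669.6, 283.7, 51.9, 4.2, -89.4)
[190.   2.] (667.3, 209.6, 52.0, 3.3, 84.2)
```

View pics/w3.png

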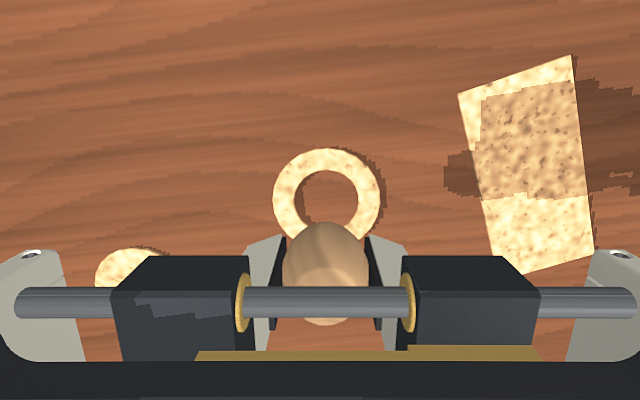

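The egg hangs upright over the ring, whose centre is near (327,195). I lower it gently.

```bash
python3 -m handwheel '[[[0,0,0],[0.0005,0,0.025],0],[[0,0,0],[0.0005,0,0.05],0],[[0,0,0],[0.0005,0,0.065],0],[[0,0,0],[0.0005,0,0.071],0],[[0,0,0],[0.0005,0,0.073],0],[[0,0,0],[0.0005,0,0.0745],0],[[0,0,0],[0.0005,0,0.0745],0],[[0,0,0],[0.0005,0,0.0745],0],[[0,0,0],[0.0005,0,0.0745],0]]'
```

```text
time: 6.3
tool_pos: [530.9, 140.1, 12.8]
tcp_rot: [-3.141, -0.001, -0.105]
contact_force: [0.2, 0.5, 0.5]
grip_width: 39.4
finger_force: 30.0
```

```bash
python3 -m handwheel '[[[0,0,0],[0,0,0.0005],0],[[0,0,0],[0,0,0.001],0],[[0,0,0],[0,0,0.001],0],[[0,0,0],[0,0,0.001],0]]';python3 -m handwheel '[[[0,0,0],[0,0,0.0005],0],[[0,0,0],[0,0,0.0005],0],[[0,0,0],[0,0,0.0005],0]]'
```

```text
time: 6.7
tool_pos: [530.5, 140.0, 11.2]
tcp_rot: [3.142, 0.0, -0.105]
contact_force: [0.4, -0.1, 0.3]
grip_width: 39.6
finger_force: 30.0
time: 7.0
tool_pos: [530.6, 140.0, 10.8]
tcp_rot: [-3.142, -0.0, -0.105]
contact_force: [0.4, 0.2, 1.0]
grip_width: 39.4
finger_force: 30.0
```

```bash
python3 -m handwheel '[[[0,0,0],[0,0,0.0005],0],[[0,0,0],[0,0,0.0005],0],[[0,0,0],[0,0,0.0005],0]]'; python3 -m handwheel '[[[0,0,0],[0,0,0.0005],0],[[0,0,0],[0,0,0.0005],0],[[0,0,0],[0,0,0.0005],0]]'
```

```text
time: 7.3
tool_pos: [530.7, 140.0, 10.7]
tcp_rot: [-3.142, -0.001, -0.105]
contact_force: [-2.3, -0.7, 5.1]
grip_width: 39.3
finger_force: 30.0
time: 7.6
tool_pos: [530.8, 140.0, 10.7]
tcp_rot: [-3.142, -0.001, -0.105]
contact_force: [-2.3, -0.5, 8.6]
grip_width: 39.6
finger_force: 30.0
```

```bash
python3 -m handwheel '[[[0,0,0],[0,0,-0.0005],0.45],[[0,0,0],[0,0,-0.0005],0.5],[[0,0,0],[0,0,-0.0005],0.6],[[0,0,0],[0,0,-0.0005],0.7],[[0,0,0],[0,0,-0.0005],0.9],[[0,0,0],[0,0,-0.0005],1],[[0,0,0],[0,0,-0.0005],1],[[0,0,0],[0,0,-0.03],1],[[0,0,0],[0,0,-0.07],1],[[0,0,0],[0,0,-0.12],1],[[0,0,0],[0,0,-0.17],1],[[0,0,0],[0,0,-0.17],1]]'
python3 - <<'E'
from h import *
for n in('wrist','scene','side'): snap(n,n+'4')
print(get_obs()['tool_pos'],rel([530.5,140,180],-6,[410,-25,250]))
E
```

```text
time: 8.8
tool_pos: [534.3, 140.6, 187.1]
tcp_rot: [-3.138, -0.014, -0.105]
contact_force: [0.8, 0.6, -0.8]
grip_width: 92.1
finger_force: 0.0
[530.15305816 139.98844163 179.36632623] [-102.6  176.7  -70. ]
```

View pics/side4.png

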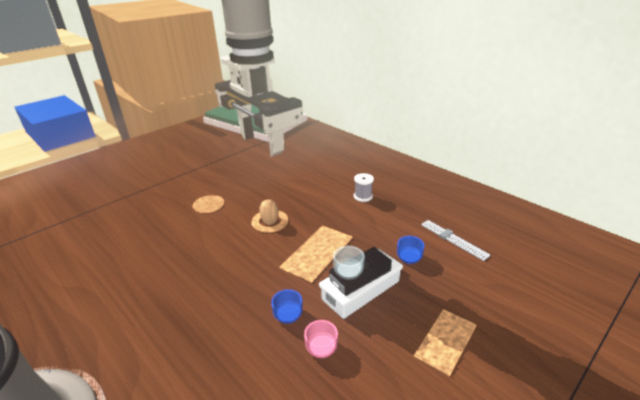

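Side view: the egg stands upright inside the ring at (269,212). Next, a look at the bowl and case.

```bash
python3 -c "
from h import *
print(rel([530.5,140,179.7],-6,[440,-130,229.7]))"
```

```text
[-61.8 278.  -50. ]
```

```bash
python3 -m handwheel '[[[0,0,0],[-0.01,0.045,-0.02],1],[[0,0,0],[-0.02,0.09,-0.04],1],[[0,0,0],[-0.03,0.135,-0.05],1],[[0,0,0],[-0.04,0.18,-0.05],1],[[0,0,0],[-0.05,0.225,-0.05],1],[[0,0,0],[-0.0618,0.27,-0.05],1],[[0,0,0],[-0.0618,0.278,-0.05],1],[[0,0,0],[-0.0618,0.278,-0.05],1],[[0,0,0],[-0.0618,0.278,-0.05],1]]'
python3 - <<'E'
from h import *
c=snap('wrist','w5'); o=proj(c,[[513.8,-137.8,50]])[0]; print(get_obs()['tool_pos'],o,proj(c,[[483,-136,100]]))
x0,y0=max(int(o[0])-60,0),max(int(o[1])-100,0)
cv2.imwrite('pics/c5.png',cv2.resize(c['image'][y0:y0+180,x0:x0+120,::-1],None,fx=3.3,fy=3.3,interpolation=cv2.INTER_NEAREST)); print(x0,y0)
E
```

```text
time: 9.85
tool_pos: [440.0, -129.1, 228.8]
tcp_rot: [-3.14, 0.002, -0.105]
contact_force: [0.4, 0.7, 0.5]
grip_width: 91.7
finger_force: 0.0
[ 440.19884952 -128.72076647  228.97058204] [326.86179713  93.47884466] [[328.69089729 133.55058441]]
266 0
```

View pics/c5.png

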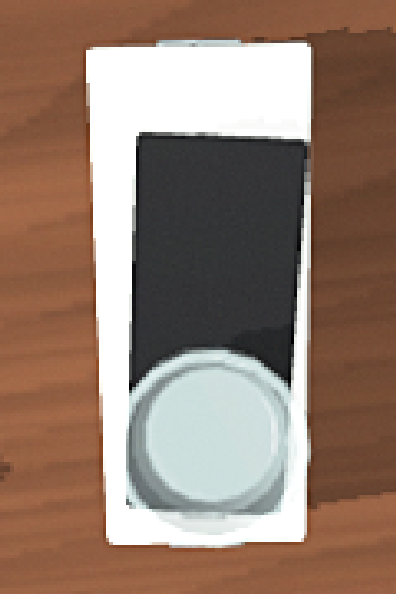

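Run:
```python
from h import *
c=load('w5'); f=lambda x,y:(266+x/3.3-.5,y/3.3-.5)
print('bowl',onplane(c,[f(218,441),f(128,441),f(308,441),f(218,350),f(218,533)],100).round(1).tolist())
P=onplane(c,[f(136,134),f(308,140),f(127,505),f(290,385)],66); print(P.round(1).tolist())
print('yaw L',np.degrees(np.arctan2(*(P[0]-P[2])[[1,0]])),'R',np.degrees(np.arctan2(*(P[1]-P[3])[[1,0]])),'width dir',np.degrees(np.arctan2(*(P[0]-P[1])[[0,1]])),np.hypot(*(P[0]-P[1])[:2]),np.hypot(*(P[0]-P[2])[:2]))
Q=onplane(c,[f(87,48),f(313,44),f(306,543),f(107,543)],40);print('box',rect(Q))
v=cv2.cvtColor(c['image'],cv2.COLOR_RGB2HSV); reg=np.zeros(v.shape[:2],bool);reg[40:105,300:362]=1
k=cmask((v[:,:,2]<75)&reg,(332,75),1);print('case part',rect(onplane(c,cv2.convexHull(k)[:,0]*1.0,66)))
```

```text
bowl [[483.1, -138.4, 100.0], [485.5, -115.9, 100.0], [480.7, -160.9, 100.0], [505.2, -140.6, 100.0], [459.6, -136.1, 100.0]]
[[559.6, -125.1, 66.0], [553.5, -169.5, 66.0], [463.1, -110.8, 66.0], [491.8, -159.9, 66.0]]
yaw L -8.463895412672787 R -8.842111657313072 width dir 7.863344173202773 44.799197660329504 97.54561583859193
box (513.1, -138.1, 140.0, 62.3, -5.1)
case part (530.3, -143.4, 53.3, 44.7, -8.1)
```

```bash
python3 -c "
from h import *
print(rel([440,-130,229.7],-6,[482.5,-137,69.7]))"
```

```text
[ 43.    2.5 160. ]
```

```bash
python3 -m handwheel '[[[0,0,2],[0.043,0.0025,0.02],1],[[0,0,2],[0.043,0.0025,0.06],1],[[0,0,2],[0.043,0.0025,0.1],1],[[0,0,2],[0.043,0.0025,0.135],1],[[0,0,2],[0.043,0.0025,0.15],1],[[0,0,2],[0.043,0.0025,0.16],1],[[0,0,2],[0.043,0.0025,0.16],1],[[0,0,2],[0.043,0.0025,0.16],1]]'
python3 -m handwheel '[[[0,0,0],[0,0,0],0.7],[[0,0,0],[0,0,0],0.6],[[0,0,0],[0,0,0],0.55],[[0,0,0],[0,0,0],0.5],[[0,0,0],[0,0,0],0.4],[[0,0,0],[0,0,0],0.3],[[0,0,0],[0,0,0],0],[[0,0,0],[0,0,0],0],[[0,0,0],[0,0,0],0]]'
```

```text
time: 10.7
tool_pos: [483.3, -136.5, 70.4]
tcp_rot: [3.141, -0.001, -0.139]
contact_force: [-0.5, -0.0, -0.5]
grip_width: 92.0
finger_force: 0.0
time: 11.6
tool_pos: [482.6, -137.0, 69.8]
tcp_rot: [3.141, -0.0, -0.14]
contact_force: [-0.1, 0.1, 1.3]
grip_width: 48.7
finger_force: 30.0
```

```bash
python3 -m handwheel '[[[0,0,0],[0,0,-0.02],0],[[0,0,0],[0,0,-0.06],0],[[0,0,0],[0,0,-0.1],0],[[0,0,0],[0,0,-0.12],0],[[0,0,0],[0,0,-0.12],0]]'; python3 -c "
from h import *
print(rel([482.5,-137,189.7],-8,[400,295,189.7]))"
```

```text
time: 12.1
tool_pos: [484.1, -137.6, 192.6]
tcp_rot: [3.14, -0.006, -0.139]
contact_force: [-0.1, -0.1, -1.3]
grip_width: 48.2
finger_force: 30.0
[-141.8 -416.3    0. ]
```

```bash
python3 -m handwheel '[[[0,0,0],[-0.014,-0.042,0],0],[[0,0,0],[-0.028,-0.083,0],0],[[0,0,0],[-0.042,-0.125,0],0],[[0,0,0],[-0.057,-0.167,0],0],[[0,0,0],[-0.071,-0.208,0],0],[[0,0,0],[-0.085,-0.25,0],0],[[0,0,0],[-0.099,-0.292,0],0],[[0,0,0],[-0.114,-0.333,0],0],[[0,0,0],[-0.128,-0.375,0],0],[[0,0,0],[-0.1418,-0.4163,0],0],[[0,0,0],[-0.1418,-0.4163,0],0],[[0,0,0],[-0.1418,-0.4163,0],0]]'
python3 - <<'E'
from h import *
c=snap('wrist','w6'); print(get_obs()['tool_pos'])
for q in cork(c):
    r=rect(onplane(c,q,4)); 
    if r[2]<200: print(q.mean(0).round(),cen(q),r)
d=load('side0'); m=min(cork(d),key=lambda q:np.linalg.norm(q.mean(0)-(208,203)))
m6=min(cork(c),key=lambda q:np.linalg.norm(onplane(c,[cen(q)],4)[0,:2]-(470,295)))
print(tri(c,cen(m6),d,cen(m)))
E
```

```text
time: 13.3
tool_pos: [398.9, 295.3, 188.0]
tcp_rot: [3.139, 0.002, -0.137]
contact_force: [0.1, -0.3, -0.5]
grip_width: 48.5
finger_force: 30.0
[399.33150548 294.52610763 188.26599323]
[559. 344.] [560.09128205 344.90461538] (144.1, 44.9, 24.5, 19.5, 68.5)
[324. 339.] [298.31297174 340.53449184] (191.8, 326.6, 173.2, 25.4, 86.8)
[220. 308.] [219.38695264 308.87935657] (253.0, 439.3, 69.5, 12.7, -6.8)
[453. 231.] [448.78294574 231.28091547] (311.5, 168.6, 134.1, 7.6, -89.9)
[ 37. 219.] [ 26.07845687 221.96488947] (386.0, 607.4, 83.0, 15.1, -89.0)
[606. 210.] [612.47936508 208.65185185] (313.4, 9.0, 70.9, 10.9, 89.7)
[ 82. 202.] [101.62512463 199.60053174] (397.1, 556.4, 170.6, 10.7, -89.3)
[190. 169.] [186.01552967 170.27897948] (417.4, 431.1, 72.7, 13.1, -83.9)
[ 56. 154.] [ 49.10140708 154.95050946] (450.9, 557.0, 124.1, 7.4, 87.1)
[494. 147.] [483.15218819 151.76983701] (397.7, 135.2, 173.2, 35.4, 82.1)
[ 70. 123.] [ 66.65089059 123.02137405] (477.9, 538.9, 136.0, 10.4, -89.2)
[483. 107.] [489.82073027 107.51189635] (437.9, 140.8, 130.6, 12.2, 86.8)
[110.  98.] [113.70756646  97.71779141] (495.1, 491.6, 40.7, 9.2, -86.4)
[58. 43.] [59.82379677 43.66902037] (547.8, 523.6, 105.4, 20.0, -88.8)
[160.  22.] [144.88908146  27.2782592 ] (551.2, 423.0, 87.6, 16.8, -86.1)
[626.  34.] [625.79208979  33.84268662] (484.3, 8.0, 69.8, 25.4, 12.2)
[469.6 252.7  29.4]
```

View pics/w6.png

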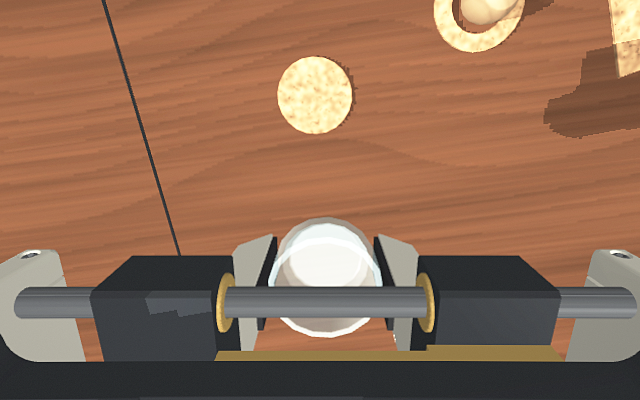

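Run:
```python
from h import *
c=load('w6'); im=c['image'].astype(int); m=(im[:,:,1]>165)&(im[:,:,2]<210); m[:40]=0;m[150:]=0;m[:,:240]=0;m[:,380:]=0
q=cmask(m,(315,95)); print(cen(q),rect(onplane(c,q,4)))
d=load('side0'); s=min(cork(d),key=lambda q:np.linalg.norm(q.mean(0)-(208,203)))
P=tri(c,cen(q),d,cen(s)); print(P)
print(rel([400,295,189.7],-8,[470.5,295,40]))
```

```text
[314.12628962  95.59535944] (471.2, 296.0, 70.5, 70.2, 89.2)
[471.2 296.3   2.7]
[ 69.8  -9.8 149.7]
```

The round mat's centre is at wrist (314,96), which gives (471,296), triangulated height 3 mm. The bowl is held upright. I place it.

```bash
python3 -m handwheel '[[[0,0,0],[0.03,-0.005,0.02],0],[[0,0,0],[0.06,-0.0095,0.05],0],[[0,0,0],[0.0702,-0.0109,0.09],0],[[0,0,0],[0.0702,-0.0109,0.13],0],[[0,0,0],[0.0702,-0.0109,0.16],0],[[0,0,0],[0.0702,-0.0109,0.173],0],[[0,0,0],[0.0702,-0.0109,0.177],0],[[0,0,0],[0.0702,-0.0109,0.179],0],[[0,0,0],[0.0702,-0.0109,0.1805],0],[[0,0,0],[0.0702,-0.0109,0.1805],0],[[0,0,0],[0.0702,-0.0109,0.1805],0]]';python3 -m handwheel '[[[0,0,0],[0,0,0.0005],0],[[0,0,0],[0,0,0.001],0],[[0,0,0],[0,0,0.001],0],[[0,0,0],[0,0,0.001],0]]';python3 -m handwheel '[[[0,0,0],[0,0,0.0005],0],[[0,0,0],[0,0,0.0005],0],[[0,0,0],[0,0,0.0005],0]]'
```

```text
time: 14.45
tool_pos: [471.6, 296.4, 10.3]
tcp_rot: [-3.141, -0.002, -0.139]
contact_force: [-0.0, 0.6, -1.3]
grip_width: 48.5
finger_force: 30.0
time: 14.85
tool_pos: [471.1, 296.1, 8.2]
tcp_rot: [3.142, -0.0, -0.14]
contact_force: [0.0, -0.6, -0.5]
grip_width: 48.5
finger_force: 30.0
time: 15.15
tool_pos: [471.2, 296.1, 7.8]
tcp_rot: [-3.142, -0.0, -0.14]
contact_force: [-1.6, -1.9, 0.8]
grip_width: 48.6
finger_force: 30.0
```

```bash
python3 -m handwheel '[[[0,0,0],[0,0,0.0005],0],[[0,0,0],[0,0,0.0005],0],[[0,0,0],[0,0,0.0005],0]]';python3 -m handwheel '[[[0,0,0],[0,0,0],0.56],[[0,0,0],[0,0,0],0.6],[[0,0,0],[0,0,0],0.7],[[0,0,0],[0,0,0],0.8],[[0,0,0],[0,0,0],1],[[0,0,0],[0,0,0],1],[[0,0,0],[0,0,-0.03],1],[[0,0,0],[0,0,-0.07],1],[[0,0,0],[0,0,-0.12],1],[[0,0,0],[0,0,-0.17],1],[[0,0,0],[0,0,-0.18],1],[[0,0,0],[0,0,-0.18],1]]'
python3 - <<'E'
from h import *
for n in('scene','side'): snap(n,n+'7')
print(rel([471,296,187.7],-8,[400,-140,187.7]))
E
```

```text
time: 15.45
tool_pos: [471.2, 296.1, 7.8]
tcp_rot: [-3.141, -0.0, -0.14]
contact_force: [-1.6, -0.4, 6.3]
grip_width: 48.5
finger_force: 30.0
time: 16.65
tool_pos: [472.1, 296.5, 189.4]
tcp_rot: [-3.139, -0.004, -0.14]
contact_force: [-0.4, -0.1, -0.3]
grip_width: 91.6
finger_force: 0.0
[ -9.6 441.6   0. ]
```

```bash
python3 -m handwheel '[[[0,0,0],[0,0.04,-0.01],1],[[0,0,0],[0.005,0.08,-0.02],1],[[0,0,0],[0.01,0.12,-0.03],1],[[0,0,0],[0.015,0.165,-0.04],1],[[0,0,0],[0.02,0.21,-0.04],1],[[0,0,0],[0.025,0.25,-0.04],1],[[0,0,0],[0.03,0.295,-0.04],1],[[0,0,0],[0.03,0.34,-0.04],1],[[0,0,0],[0.03,0.385,-0.04],1],[[0,0,0],[0.03,0.427,-0.04],1],[[0,0,0],[0.03,0.436,-0.04],1],[[0,0,0],[0.03,0.436,-0.04],1]]'
python3 - <<'E'
from h import *
c=snap('wrist','w8'); print(get_obs()['tool_pos'])
v=cv2.cvtColor(c['image'],cv2.COLOR_RGB2HSV); V=v[:,:,2]; S=v[:,:,1]
o=proj(c,[[508,-140.7,66]])[0]; print(o); reg=np.zeros(V.shape,bool); reg[:int(o[1])+90,int(o[0])-60:int(o[0])+60]=1
k=cmask((V<75)&(S<90)&reg,o,3); print('case',rect(onplane(c,cv2.convexHull(k)[:,0]*1.0,66)))
w=cmask((S<25)&(V>200)&reg,o,1); print('box',rect(onplane(c,cv2.convexHull(w)[:,0]*1.0,40)))
x0,y0=int(o[0])-90,0
b=c['image'][y0:180,x0:x0+180,::-1].copy(); b=cv2.resize(b,None,fx=3,fy=3,interpolation=cv2.INTER_NEAREST)
cv2.polylines(b,[(cv2.convexHull(k)[:,0]-[x0,y0])*3],1,(0,0,255));cv2.imwrite('pics/c8.png',b)
E
```

```text
time: 17.95
tool_pos: [439.2, -140.6, 225.4]
tcp_rot: [-3.14, 0.004, -0.143]
contact_force: [0.1, -0.2, -0.1]
grip_width: 92.1
finger_force: 0.0
[ 439.51452421 -139.45561409  225.71882522]
[315.0020359  100.92699374]
case (508.1, -140.1, 98.3, 44.3, -8.7)
box (514.0, -138.0, 140.7, 62.0, -5.0)
```

View pics/c8.png

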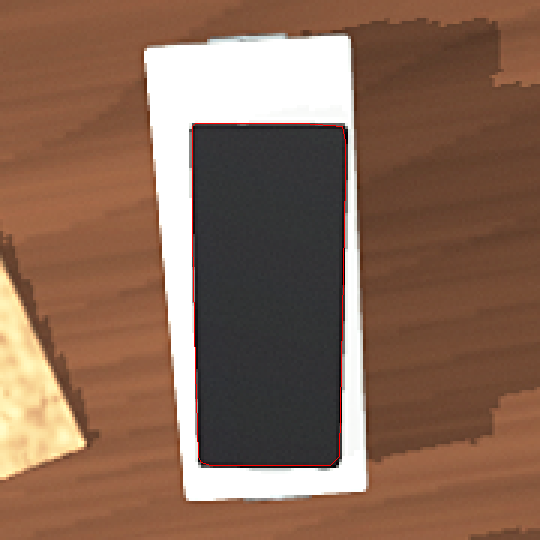

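View pics/side7.png

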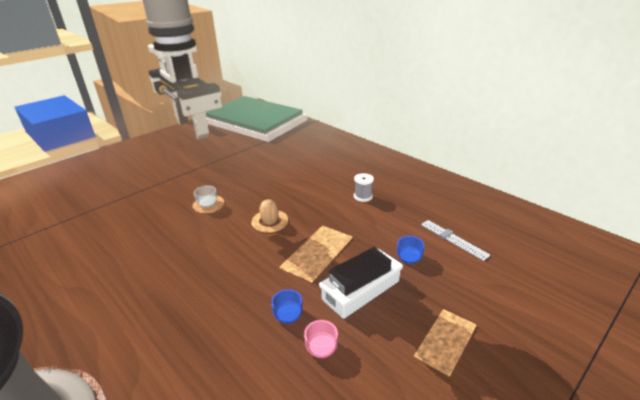

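Side view: bowl upright on the round mat (206,197), egg in the ring. The crop's red outline fits the case top, centred at (508,-140) with yaw -8.7°. Next, the case.

```bash
python3 -c "
from h import *
print(rel([440,-139.9,227.2],-8,[508.1,-140.3,43.2]))"
```

```text
[ 67.5  -9.1 184. ]
```

```bash
python3 -m handwheel '[[[0,0,0.7],[0.035,-0.005,0.03],1],[[0,0,0.7],[0.0675,-0.0091,0.06],1],[[0,0,0.7],[0.0675,-0.0091,0.1],1],[[0,0,0.7],[0.0675,-0.0091,0.14],1],[[0,0,0.7],[0.0675,-0.0091,0.165],1],[[0,0,0.7],[0.0675,-0.0091,0.178],1],[[0,0,0.7],[0.0675,-0.0091,0.182],1],[[0,0,0.7],[0.0675,-0.0091,0.184],1],[[0,0,0.7],[0.0675,-0.0091,0.184],1],[[0,0,0.7],[0.0675,-0.0091,0.184],1]]'
python3 -m handwheel '[[[0,0,0],[0,0,0],0.7],[[0,0,0],[0,0,0],0.6],[[0,0,0],[0,0,0],0.5],[[0,0,0],[0,0,0],0.4],[[0,0,0],[0,0,0],0.3],[[0,0,0],[0,0,0],0],[[0,0,0],[0,0,0],0],[[0,0,0],[0,0,0],0],[[0,0,0],[0,0,0],0]]'
```

```text
time: 19.0
tool_pos: [508.9, -140.1, 44.1]
tcp_rot: [3.141, -0.002, -0.151]
contact_force: [0.1, 0.4, 0.4]
grip_width: 91.4
finger_force: 0.0
time: 19.9
tool_pos: [508.2, -140.3, 43.2]
tcp_rot: [3.142, -0.0, -0.152]
contact_force: [-0.3, -0.5, -0.2]
grip_width: 45.5
finger_force: 30.0
```

```bash
python3 -m handwheel '[[[0,0,0],[0,0,-0.01],0],[[0,0,0],[0,0,-0.03],0],[[0,0,0],[0,0,-0.06],0],[[0,0,0],[0,0,-0.08],0],[[0,0,0],[0,0,-0.08],0],[[0,0,0],[0,0,-0.08],0]]'; python3 -c "
from h import *
print(rel([508.1,-140.3,123.2],-8.7,[524.3,-300.3,123.2]))
c=load('w2');m=[q for q in cork(c) if abs(q.mean(0)-(449,98)).max()<5][0];d=load('side0');s=[q for q in cork(d) if abs(q.mean(0)-(445,342)).max()<5][0]
print(tri(c,cv2.minAreaRect(m)[0],d,cen(s)))"
```

```text
time: 20.5
tool_pos: [508.1, -140.2, 123.4]
tcp_rot: [3.141, -0.001, -0.152]
contact_force: [0.2, 0.4, -2.1]
grip_width: 45.7
finger_force: 30.0
[ 40.2 155.7   0. ]
[ 525.6 -302.4   -3.2]
```

```bash
python3 -m handwheel '[[[0,0,-6],[0.01,0.04,0],0],[[0,0,-12],[0.02,0.08,0],0],[[0,0,-18],[0.03,0.12,0],0],[[0,0,-18],[0.0402,0.15,0],0],[[0,0,-18],[0.0402,0.1557,0.01],0],[[0,0,-18],[0.0402,0.1557,0.04],0],[[0,0,-18],[0.0402,0.1557,0.07],0],[[0,0,-18],[0.0402,0.1557,0.08],0],[[0,0,-18],[0.0402,0.1557,0.08],0],[[0,0,-18],[0.0402,0.1557,0.08],0]]'; python3 -c "
from h import *
c=snap('wrist','w9')"
```

```text
time: 21.5
tool_pos: [524.8, -300.1, 43.7]
tcp_rot: [3.141, -0.0, 0.163]
contact_force: [-0.4, -0.8, -0.2]
grip_width: 45.7
finger_force: 30.0
```

View pics/w9.png

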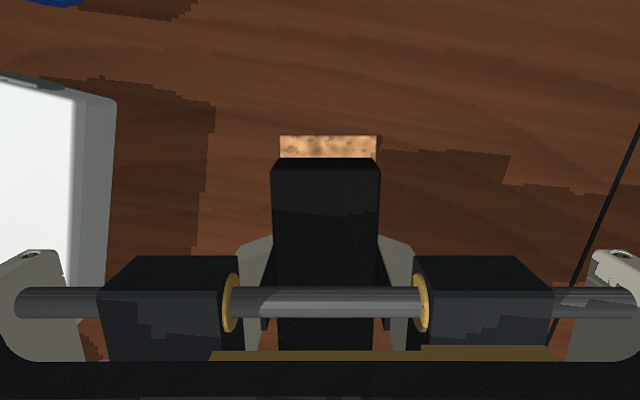

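The case hangs parallel over the short mat (mat end visible at (330,146)). I lower it.

```bash
python3 -m handwheel '[[[0,0,0],[0,0,0.015],0],[[0,0,0],[0,0,0.027],0],[[0,0,0],[0,0,0.032],0],[[0,0,0],[0,0,0.034],0],[[0,0,0],[0,0,0.035],0],[[0,0,0],[0,0,0.0355],0],[[0,0,0],[0,0,0.0355],0],[[0,0,0],[0,0,0.0355],0]]';python3 -m handwheel '[[[0,0,0],[0,0,0.0005],0],[[0,0,0],[0,0,0.0005],0],[[0,0,0],[0,0,0.0005],0]]';python3 -m handwheel '[[[0,0,0],[0,0,0.0005],0],[[0,0,0],[0,0,0.0005],0],[[0,0,0],[0,0,0.0005],0]]'
```

```text
time: 22.35
tool_pos: [524.6, -300.4, 8.1]
tcp_rot: [3.141, -0.0, 0.162]
contact_force: [0.2, 0.0, -1.1]
grip_width: 45.6
finger_force: 30.0
time: 22.65
tool_pos: [524.4, -300.3, 7.3]
tcp_rot: [3.142, -0.0, 0.162]
contact_force: [0.7, -0.8, -1.2]
grip_width: 45.8
finger_force: 30.0
time: 22.95
tool_pos: [524.5, -300.3, 7.2]
tcp_rot: [3.141, -0.0, 0.162]
contact_force: [-2.3, 1.7, 6.2]
grip_width: 46.0
finger_force: 30.0
```

```bash
python3 -m handwheel '[[[0,0,0],[0,0,0],0.55],[[0,0,0],[0,0,0],0.65],[[0,0,0],[0,0,0],0.8],[[0,0,0],[0,0,0],0.9],[[0,0,0],[0,0,0],1],[[0,0,0],[0,0,0],1],[[0,0,0],[0,0,-0.03],1],[[0,0,0],[0,0,-0.07],1],[[0,0,0],[0,0,-0.12],1],[[0,0,0],[0,0,-0.17],1],[[0,0,0],[0,0,-0.22],1],[[0,0,0],[0,0,-0.22],1]]'; python3 -c "
from h import *
print(rel([524.3,-300.3,226.7],9.3,[440,-200,226.7]))"
```

```text
time: 24.15
tool_pos: [527.2, -302.2, 235.1]
tcp_rot: [3.131, -0.01, 0.162]
contact_force: [1.1, -0.5, -0.6]
grip_width: 92.0
finger_force: 0.0
[ -67.  -112.6    0. ]
```

```bash
python3 -m handwheel '[[[0,0,7],[-0.02,-0.03,0],1],[[0,0,14.3],[-0.04,-0.07,0],1],[[0,0,14.3],[-0.06,-0.1,0],1],[[0,0,14.3],[-0.067,-0.1126,0],1],[[0,0,14.3],[-0.067,-0.1126,0],1],[[0,0,14.3],[-0.067,-0.1126,0],1]]'
python3 - <<'E'
from h import *
c=snap('wrist','w10'); print(get_obs()['tool_pos'])
v=cv2.cvtColor(c['image'],cv2.COLOR_RGB2HSV); V=v[:,:,2]; S=v[:,:,1]
def reg(o,r):
    m=np.zeros(V.shape,bool); m[max(0,int(o[1])-r):int(o[1])+r,max(0,int(o[0])-r):int(o[0])+r]=1; return m
o=proj(c,[[524.3,-300.3,30]])[0]; k=cmask((V<75)&(S<90)&reg(o,75),o,3); print('case',o,rect(onplane(c,cv2.convexHull(k)[:,0]*1.0,30)))
m=cmask((v[:,:,0]>8)&(v[:,:,0]<28)&(c['image'][:,:,1]>100)&reg(o,85)|(V<75)&(S<90)&reg(o,50),o,1);print('mat',rect(onplane(c,cv2.convexHull(m)[:,0]*1.0,4)))
o=proj(c,[[514,-138,40]])[0]; w=cmask((S<25)&(V>200)&reg(o,95),o,1); print('box',o,rect(onplane(c,cv2.convexHull(w)[:,0]*1.0,40)))
a=load('w8');oa=proj(a,[[514,-138,40]])[0];va=cv2.cvtColor(a['image'],cv2.COLOR_RGB2HSV);wa=cmask((va[:,:,1]<25)&(va[:,:,2]>200)&reg(oa,95),oa,1)
print('box h',tri(c,cv2.minAreaRect(w)[0],a,cv2.minAreaRect(wa)[0]))
for q in cork(c):
    r=rect(onplane(c,q,4)); 
    if r[2]<200: print(q.mean(0).round(),r)
E
```

```text
time: 24.75
tool_pos: [440.5, -200.3, 226.9]
tcp_rot: [3.141, -0.001, -0.087]
contact_force: [0.5, -0.8, -0.1]
grip_width: 92.1
finger_force: 0.0
[ 440.73423239 -200.62609281  226.71619705]
case [419.89365725  74.54221586] (523.7, -297.8, 97.9, 48.0, 9.2)
mat (523.7, -301.3, 112.7, 57.9, 9.3)
box [255.01720399 100.87136649] (514.0, -138.2, 140.0, 61.8, -5.0)
box h [ 518.5 -137.5   39.5]
[ 18. 110.] (522.8, 122.6, 79.2, 41.2, -21.0)
[395.  62.] (524.6, -300.3, 110.4, 56.0, 9.3)
[138.  88.] (530.5, -9.4, 152.2, 74.6, 13.1)
```

View pics/w10.png

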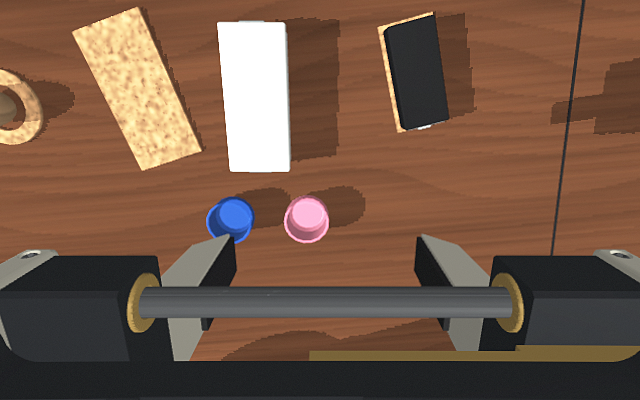

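The picture shows the case at (417,74), centred and parallel on its mat. The box is at (254,97), the long mat at (137,88). Next, the box: (514,-138), yaw -5°, top at about 40 mm.

```bash
python3 -c "
from h import *
print(rel([440,-200,226.7],-5,[514,-138.1,15.7]))
print(rel([514,-138.1,75.7],-5,[530.3,-9.4,75.7]))"
```

```text
[ 68.3 -68.1 211. ]
[   5.  -129.6    0. ]
```

```bash
python3 -m handwheel '[[[0,0,0],[0.034,-0.034,0.01],1],[[0,0,0],[0.0683,-0.0681,0.04],1],[[0,0,0],[0.0683,-0.0681,0.08],1],[[0,0,0],[0.0683,-0.0681,0.12],1],[[0,0,0],[0.0683,-0.0681,0.16],1],[[0,0,0],[0.0683,-0.0681,0.19],1],[[0,0,0],[0.0683,-0.0681,0.205],1],[[0,0,0],[0.0683,-0.0681,0.211],1],[[0,0,0],[0.0683,-0.0681,0.211],1],[[0,0,0],[0.0683,-0.0681,0.211],1]]'
python3 -m handwheel '[[[0,0,0],[0,0,0],0.8],[[0,0,0],[0,0,0],0.7],[[0,0,0],[0,0,0],0.65],[[0,0,0],[0,0,0],0.55],[[0,0,0],[0,0,0],0.4],[[0,0,0],[0,0,0],0],[[0,0,0],[0,0,0],0],[[0,0,0],[0,0,0],0]]'
```

```text
time: 25.8
tool_pos: [514.9, -138.6, 16.3]
tcp_rot: [3.141, -0.001, -0.088]
contact_force: [0.2, -0.4, 0.2]
grip_width: 91.8
finger_force: 0.0
time: 26.6
tool_pos: [514.3, -138.2, 16.1]
tcp_rot: [3.141, -0.001, -0.087]
contact_force: [-0.9, -0.3, 5.1]
grip_width: 61.4
finger_force: 30.0
```

```bash
python3 -m handwheel '[[[0,0,0],[0,0,-0.005],0],[[0,0,0],[0,0,-0.015],0],[[0,0,0],[0,0,-0.03],0],[[0,0,0],[0,0,-0.05],0],[[0,0,0],[0,0,-0.06],0],[[0,0,0],[0,0,-0.06],0],[[0,0,0],[0,0,-0.06],0]]'; python3 -c "
from h import *
c=snap('side','side11')"
```

```text
time: 27.3
tool_pos: [513.8, -137.9, 75.5]
tcp_rot: [-3.141, 0.0, -0.087]
contact_force: [-0.6, 0.5, -3.6]
grip_width: 61.8
finger_force: 30.0
```

View pics/side11.png

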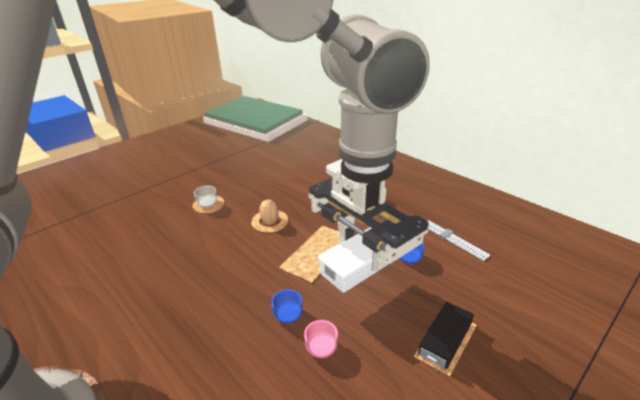

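The side view shows the box held level at (345,262). I carry it to the long mat.

```bash
python3 -m handwheel '[[[0,0,-5],[0.001,-0.03,0],0],[[0,0,-10],[0.002,-0.065,0],0],[[0,0,-15],[0.004,-0.1,0],0],[[0,0,-18.1],[0.005,-0.125,0],0],[[0,0,-18.1],[0.005,-0.1296,0],0],[[0,0,-18.1],[0.005,-0.1296,0.02],0],[[0,0,-18.1],[0.005,-0.1296,0.038],0],[[0,0,-18.1],[0.005,-0.1296,0.048],0],[[0,0,-18.1],[0.005,-0.1296,0.052],0],[[0,0,-18.1],[0.005,-0.1296,0.054],0],[[0,0,-18.1],[0.005,-0.1296,0.0545],0],[[0,0,-18.1],[0.005,-0.1296,0.0545],0]]';python3 -m handwheel '[[[0,0,0],[0,0,0.0005],0],[[0,0,0],[0,0,0.001],0],[[0,0,0],[0,0,0.001],0],[[0,0,0],[0,0,0.001],0]]';python3 -m handwheel '[[[0,0,0],[0,0,0.0005],0],[[0,0,0],[0,0,0.0005],0],[[0,0,0],[0,0,0.0005],0]]'
```

```text
time: 28.55
tool_pos: [530.8, -9.6, 21.8]
tcp_rot: [3.141, -0.001, 0.228]
contact_force: [-0.0, 0.2, -2.5]
grip_width: 61.7
finger_force: 30.0
time: 28.95
tool_pos: [530.4, -9.4, 20.4]
tcp_rot: [3.141, -0.0, 0.229]
contact_force: [-0.3, 0.4, -1.7]
grip_width: 61.4
finger_force: 30.0
time: 29.25
tool_pos: [530.5, -9.4, 20.1]
tcp_rot: [3.141, -0.0, 0.229]
contact_force: [-1.7, 1.2, 3.5]
grip_width: 61.1
finger_force: 30.0
```

```bash
python3 -m handwheel '[[[0,0,0],[0,0,0],0.7],[[0,0,0],[0,0,0],0.75],[[0,0,0],[0,0,0],0.8],[[0,0,0],[0,0,0],0.9],[[0,0,0],[0,0,0],1],[[0,0,0],[0,0,0],1],[[0,0,0],[0,0,-0.03],1],[[0,0,0],[0,0,-0.07],1],[[0,0,0],[0,0,-0.12],1],[[0,0,0],[0,0,-0.17],1],[[0,0,0],[0,0,-0.21],1],[[0,0,0],[0,0,-0.21],1]]'; python3 -m handwheel '[[[0,0,0],[-0.04,0.01,0],1],[[0,0,0],[-0.08,0.02,0],1],[[0,0,0],[-0.1,0.02,0],1],[[0,0,0],[-0.1,0.02,0],1],[[0,0,0],[-0.1,0.02,0],1]]'
python3 - <<'E'
from h import *
c=snap('wrist','w12'); snap('scene','scene12'); s=snap('side','side12'); print(get_obs()['tool_pos'])
v=cv2.cvtColor(c['image'],cv2.COLOR_RGB2HSV); V=v[:,:,2]; S=v[:,:,1]
o=proj(c,[[530.3,-9.4,44]])[0]; m=np.zeros(V.shape,bool); m[max(0,int(o[1])-95):int(o[1])+95,max(0,int(o[0])-95):int(o[0])+95]=1
w=cmask((S<25)&(V>200)&m,o,1); print('box',o,rect(onplane(c,cv2.convexHull(w)[:,0]*1.0,44)))
E
```

```text
time: 30.45
tool_pos: [533.2, -9.8, 236.0]
tcp_rot: [3.137, -0.011, 0.229]
contact_force: [0.5, -0.3, 0.3]
grip_width: 92.1
finger_force: 0.0
time: 30.95
tool_pos: [437.8, -51.6, 229.5]
tcp_rot: [3.142, -0.001, 0.228]
contact_force: [-0.8, -0.6, 0.5]
grip_width: 91.7
finger_force: 0.0
[438.36407365 -51.30125774 229.41954887]
box [304.13121118  65.93966532] (523.0, -10.4, 124.4, 61.8, 13.1)
```

View pics/w12.png

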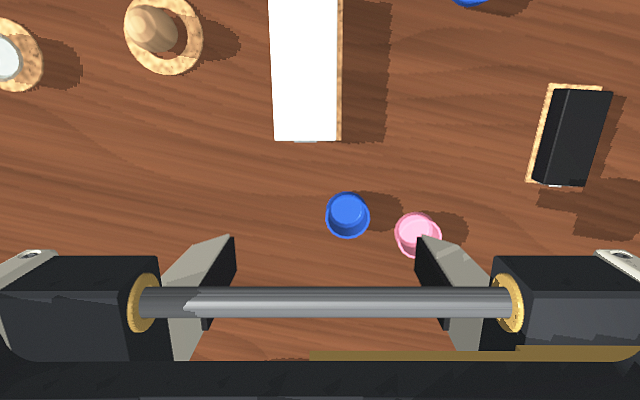

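```bash
python3 -c "
from plant import close_job
print(close_job())"
```

```text
the job is handed in; nothing more can be done
None
```

The job is handed in at about 31 s: egg upright in the ring, bowl on the round mat, case on the short mat and box on the long mat, with the case and box measured within about 1.5 mm of their mats' centres, the bowl's centring judged only from the grasp and one side view, the gauge and spool left alone, and 17 pictures viewed against the 14 allowed.

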